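# Set up the easel stay and lean the clay panel on it

## Robot

A 6-joint arm with a two-finger parallel gripper is mounted at the origin on the work surface. World frame = base frame: x ahead of the robot, y to its left, z up, the work surface at z = 0. Lengths are in m, angles in degrees, forces in N, time in s.
With the tool pointing down it reaches from about 0.25 to 0.85 m from the base axis. Payload 12.5 kg.
Tool frame: the origin (TCP) lies at the very end of the fingers, on their centre line; the grasp point (between the pads) lies 19 mm behind it; z points along the fingers, y is the line along which they close (so a half turn about z gives the same grasp; the last joint's range is limited). The gripper opens to 93 mm and grips with 3 to 60 N. Pads are 15 mm wide; open, the fingers measure 128 mm over their backs; the gripper's body (75 mm by 188 mm) begins 65 mm behind the grasp point.
Start: joints at [72.273, 20.094, 94.641, -0, 65.266, -4.847], TCP at [0.123, 0.536, 0.219] pointing down, gripper open.
Joint ranges: [-157.81, 157.81], [-45, 120.19], [0.68, 151.7], [-89.99, 269.99], [4.06, 180], [-164.3, 164.3]. Speed limits (degrees/s): [127.2, 127.2, 159.86, 180, 180, 180].

## Interface

Orientations are given as [roll, pitch, yaw] about the fixed x, y, z axes, in that order (R = Rz(yaw) Ry(pitch) Rx(roll)).
In Python, from station import manip gives the robot as it stands.
- The arm moves only by the shell command python3 -m jog 'ROWS'. ROWS is JSON, a list that holds one entry, the list of rows, each a list of 7 numbers: the gripper command: -1 is fully open, 1 is shut, values between are in proportion, then the shift along the world's x, y, z in m, then the turn, a rotation vector about the world's x, y, z in degrees. A call has exactly 5 rows; each row shifts and turns the commanded pose from where the row before left it; what a row does not reach is not made up. A row lasts 1/10 s, in which the tool goes at most 50 mm and 8.59 degrees, less where a joint would pass 70% of its speed; a pose out of reach is approached as far as the arm can. A call is refused whole if a number of a shift passes 0.05 or a number of a turn 8.59, either way. A call with a gripper value outside its range is refused whole. The fingers move at their own pace and stop on an object; the grip force is fixed at half the most. Time passes only in rows, so rows that do not move let the fingers close, or fill a call up. It gives the time, the measured TCP pose, the force, the opening and the grip force at its end, in the units of the state.
- manip.get_obs(): the state, without advancing time (a new reading comes with each control period).
- manip.grab_frame(name): name is "side" or "top" or "wrist"; returns the picture (384x512x3 uint8, red, green, blue); there is no depth.
- manip.get_calibration(name): a dict with "fov_y" (degrees; the focal length in pixels is half the picture's height over the tangent of half this angle, whatever the lens; pixels are square), "cx", "cy" (the principal point, pixels), "k1" (the pictures are not rectified: a ray, as slopes to the right and down, at radius r is drawn at 1 + k1 r^2 times it, then the intrinsics apply), "origin" and "rotation" of the camera in the world. Camera axes: x right, y down, z forward; pixel columns grow to the right and rows downward; lengths in m; the calibration is good to about 2 mm. A picture is of the moment at which its call begins: read the wrist's pose just before it. get_calibration takes no time and is no camera call; for the wrist camera it gives the pose at the moment of the call.
- manip.sign_off(): hands the job in; it is judged then, once.
Trained networks look in the newest picture that a camera, given by its name, has taken for a name from the list of things; names that differ only in an ending like _2 or _b are one class to them, and where a whole thing is asked for, a point or a joint stands for the part that bears it (a point fixed in the world has none). Each returns a list of dicts, best first, with "confidence" (0 to 1); they miss things now and then, are a little off and sometimes report something else, mostly with a low value. They report only what shows in the picture. A call takes as long as a camera call. They do not tell look-alikes from the thing itself.
- manip.masks_of(target, camera): "pixels" (384x512 bool, what is visible of it) and "rect" ([centre column, centre row, width, height] in pixels, round what is visible of it).
The state is a dict: "time_s": time; "joints": joint angles; "joint_vel": joint speeds; "joint_efforts": joint torques, N m; "position": TCP position; "eef_rot": TCP orientation; "ft_force": force on the tool from outside, world axes, zero at the start; "torque": the same for the moment, N m; "finger_gap": opening from 0.0 (shut) to 1.0 (fully open); "grip_force": force on a finger pad.
Only numpy, scipy, OpenCV 4.12 (cv2) and the standard library are available. Lean on these libraries where they do the work, as an engineer would, in place of code of your own. Each camera call takes 0.05 s, during which the arm holds its last target. There are 200 camera calls.

## Task

Swing the small easel's folded stay up and over past upright, so that it stays back against its stop by itself when let go. Then take the tall clay panel out of the slotted rack, set it down gently on its foot on the easel's ledge, between the hinge and the front lip and about centred and square, and leave it leaning back against the stay. Do not disturb the two short tiles, the bowls and the other things on the table.

Things in the scene. Friction and masses are not known exactly. Their poses are not given: they have to be found in the camera images.
- easel: Small easel fixed to the table: wooden base 18 thick, spanning own x -60 to +75 and own y -75 to +75, with a wooden lip across its width 12 high above the base at x = 51 to 61. Origin on the table under the hinge axis; own z up; own +x is its front, where the panel stands, facing roughly away from the robot (yaw varies).
- easel_hinge (a point): Middle of the stay's hinge axis, which lies along the easel's own y, 42 above the table, directly above the easel's origin. The two steel hinge lugs stand at easel y = -67 to -57 and 57 to 67, x = -9 to +8, up to 50 above the table.
- easel_ledge (a point): Point on the easel base's top surface (18 above the table), 26 in front of the hinge axis, mid-width: in the ledge between lugs and lip where the panel's foot stands. The free ledge spans easel x = 8 to 51.
- stay: The easel's swinging stay: a steel U-frame, two side rods (10 dia) at own y = +-50 joined by a round crossbar 14 dia, 110 long, 100 from the hinge axis. Origin on the hinge axis; own x points from hinge to crossbar; own y along the hinge axis. About 250 g.
- stay_bar (a point): Centre of the stay's crossbar, the place to take hold of it (room for fingers either side and below it; folded, it is 42 above the table and 25 beyond the front edge of the base).
- stay_hinge (a joint): Angle of the stay in rad: 0 = folded flat, pointing to the easel's +x; 1.571 = upright; 1.83 = its stop, leaning back 15 degrees past upright to the easel's -x. It swings freely: let go before upright it falls back flat, past upright it falls onto the stop and stays there.
- rack: Wooden slotted rack fixed to the table: base 175 (own x) x 100 (own y) x 15 thick, origin under its centre; three slots at own x = -55, 0, +55, each 15 wide between two walls 8 thick that rise to 55 above the table. What stands in a slot has its foot 15 above the table and its faces square to the rack's own x.
- panel: The tall fired-clay panel, 120 wide (own y) x 190 tall (own z) x 10 thick (own x), about 500 g (varies by 20 percent). Origin at the centre of its foot. It starts upright in one of the three slots. Both faces are alike.
- panel_top (a point): Middle of the panel's top edge, 190 above its origin.
- tile_a: Short clay tile, 90 x 90 x 10, upright in another slot; origin at the centre of its foot. A bystander.
- tile_b: Same as the other short tile, in the remaining slot. A bystander.
- bowl_mid: Bystander: small lilac and ochre bowl, 84 dia x 45 tall, between easel and rack; origin under its centre.
- bowl_front: Bystander: lilac and ochre bowl, 130 dia x 60 tall; origin under its centre.
- bowl_left: Bystander: white and ochre bowl, 116 dia x 55 tall; origin under its centre.
- bowl_right: Bystander: dark red and ochre bowl, 120 dia x 58 tall; origin under its centre.
- glaze_jar: Bystander: white lidded glaze jar, 64 dia x 85 tall; origin under its centre.
- brush: Bystander: brush, 180 long, lying on the table.
- cup: Bystander: white and clay cup, 72 dia x 60 tall; origin under its centre.
Not all that is in view belongs to the job. What is shaped like the easel but blue or purple is not meant. Leave any orange look-alike of the panel alone.

How it is judged (in metres and radians):
On the way, in this order (a step that is already met when the one before it is completed fails the run):
1. the stay has been swung past upright and stays there with the robot letting go of it, the panel still in the rack (value of joint stay_hinge above 1.77 rad and contact force between each of the fingers, the arm and stay below 0.1 N and distance of panel from where it was at the start of the episode below 0.02 m), for 0.4 s.
2. the panel is lifted out of its slot (value of joint stay_hinge above 1.77 rad and height (world z) of panel above 0.06 m), for 0.1 s.
At the end, for the whole second after the job is handed in: Stay past upright on its stop (over 1.77 rad). Panel at rest, bearing on the stay, leaning back 0.2 to 0.6 rad, square to the easel within 0.2 rad; foot centre 6 to 56 mm in front of the hinge axis, 12 to 30 mm above the table, within 30 mm of mid-width; top edge behind the axis (value of joint stay_hinge above 1.77 rad and angle between panel's own z axis and vertical between 0.2 and 0.6 rad and x of panel in the frame of easel between 0.006 and 0.056 m and y of panel in the frame of easel between -0.03 and 0.03 m and z of panel in the frame of easel between 0.012 and 0.03 m and x of panel_top in the frame of easel below 0 m and angle between the y axis of panel and the y axis of easel, either way round below 0.2 rad and contact force between panel and stay above 0.1 N and linear speed of panel below 0.02 m/s and angular speed of panel below 0.1 rad/s); the robot touches nothing.
It fails at once if a short tile or another bystander is moved more than 30 mm (distance of any of tile_a, tile_b, bowl_mid, bowl_front, bowl_left, bowl_right, glaze_jar, brush, cup from where it was at the start of the episode above 0.03 m).
It fails at once if the panel is dropped or rammed onto the easel (more than 80 N) (contact force between panel and easel above 80 N).
It fails at once if the panel falls over (angle between panel's own z axis and vertical above 1.1 rad).
It also fails if it takes over 59 s, if anything falls off the work surface, if the arm or the gripper's body presses on something with over 40 N, if the wrist force passes 120 N, or if a joint passes its speed limit or range.

## Working session

There is one attempt and no reset: what is moved stays moved. The work goes in short steps, Python scripts to look and compute and a shell command to move; the robot and the scene stay as the last step left them, time stands still between calls to the robot, and variables do not carry over. Pictures are saved under pics/ and viewed, at most 10 in all, crops included, and the job is handed in when it is done.

```bash
ls; mkdir -p pics
cat > h.py <<'E'
import numpy as np,cv2
from station import manip
from scipy.spatial.transform import Rotation as R
def cal(n):
    c=manip.get_calibration(n); f=192/np.tan(np.radians(c["fov_y"]/2)); return c,f
def ray(n,u,v,c=None):
    c0,f=cal(n); c=c or c0
    d=np.array([(u-c["cx"])/f,(v-c["cy"])/f]); s=d.copy()
    for _ in range(20): s=d/(1+c["k1"]*(s@s))
    Rm=np.array(c["rotation"]); return np.array(c["origin"]),Rm@np.array([s[0],s[1],1])
def atz(n,u,v,z,c=None):
    o,d=ray(n,u,v,c); return o+d*(z-o[2])/d[2]
def proj(n,P,c=None):
    c0,f=cal(n); c=c or c0
    p=(np.atleast_2d(P)-np.array(c["origin"]))@np.array(c["rotation"])
    s=p[:,:2]/p[:,2:]; k=1+c["k1"]*(s**2).sum(1,keepdims=True)
    return s*k*f+[c["cx"],c["cy"]]
def save(n,fn):
    im=manip.grab_frame(n); cv2.imwrite("pics/"+fn,im[:,:,::-1]); return im
E
python3 - <<'E'
from h import *
t=save("top","t0.png");s=save("side","s0.png")
for n in("top","side"):
    c,f=cal(n);print(n,c,f)
    for k in("easel","stay","stay_bar","rack","panel","tile_a","bowl_mid","bowl_front","bowl_left","bowl_right","glaze_jar","cup","brush"):
        print(n,k,[(round(m["confidence"],2),np.round(m["rect"]).tolist()) for m in manip.masks_of(k,n)[:4]])
E
```

```text
pics
top {'fov_y': 54.03134869864197, 'cx': 256.77429472750595, 'cy': 188.1054336046339, 'k1': -0.001093676915874341, 'origin': array([ 0.31344972, -0.00141434,  1.2448099 ]), 'rotation': array([-169.17157972,    0.85525675,  -91.42410876])} 376.566509702843
top easel [(0.97, [182.0, 280.0, 48.0, 50.0]), (0.73, [194.0, 203.0, 47.0, 54.0]), (0.66, [336.0, 272.0, 53.0, 56.0])]
top stay [(0.82, [337.0, 264.0, 38.0, 38.0]), (0.81, [180.0, 271.0, 39.0, 36.0]), (0.69, [192.0, 196.0, 35.0, 33.0])]
top stay_bar [(0.89, [181.0, 271.0, 41.0, 35.0]), (0.83, [192.0, 195.0, 35.0, 36.0]), (0.69, [335.0, 264.0, 44.0, 43.0]), (0.57, [338.0, 170.0, 47.0, 23.0])]
top rack [(0.8, [328.0, 200.0, 38.0, 51.0]), (0.16, [194.0, 205.0, 50.0, 55.0])]
top panel [(0.83, [348.0, 129.0, 47.0, 33.0]), (0.7, [338.0, 169.0, 54.0, 22.0])]
top tile_a [(0.62, [330.0, 191.0, 32.0, 12.0]), (0.53, [325.0, 208.0, 32.0, 10.0])]
top bowl_mid [(0.82, [260.0, 208.0, 20.0, 30.0])]
top bowl_front [(0.92, [285.0, 127.0, 41.0, 37.0]), (0.23, [328.0, 209.0, 32.0, 10.0]), (0.22, [261.0, 207.0, 26.0, 34.0])]
top bowl_left [(0.88, [10
[... 1027 characters left out ...]
(0.67, [305.0, 276.0, 68.0, 52.0])]
side panel [(0.8, [329.0, 245.0, 38.0, 79.0]), (0.68, [370.0, 232.0, 38.0, 74.0])]
side tile_a [(0.63, [266.0, 164.0, 42.0, 8.0]), (0.62, [291.0, 271.0, 18.0, 49.0]), (0.58, [308.0, 264.0, 23.0, 44.0]), (0.31, [218.0, 184.0, 45.0, 31.0])]
side bowl_mid [(0.81, [246.0, 228.0, 30.0, 27.0])]
side bowl_front [(0.74, [330.0, 203.0, 41.0, 27.0])]
side bowl_left [(0.89, [174.0, 152.0, 31.0, 25.0])]
side bowl_right [(0.86, [365.0, 365.0, 62.0, 38.0]), (0.32, [292.0, 177.0, 22.0, 30.0])]
side glaze_jar [(0.84, [291.0, 179.0, 23.0, 31.0])]
side cup [(0.8, [405.0, 321.0, 29.0, 29.0]), (0.25, [172.0, 152.0, 30.0, 25.0])]
side brush [(0.67, [265.0, 165.0, 41.0, 11.0])]
```

View pics/t0.png

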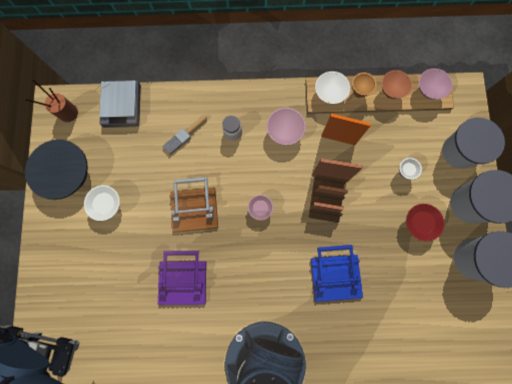

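View pics/s0.png

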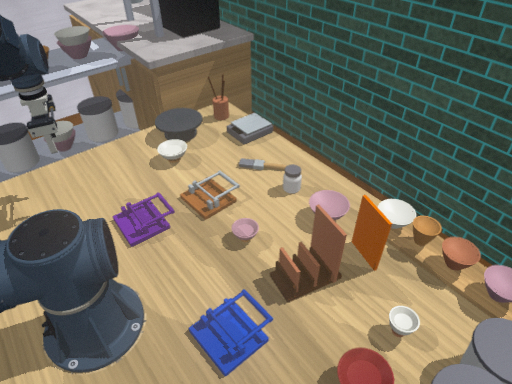

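The brown easel is at top (194,203) / side (210,194); purple (182,280) and blue (336,272) are look-alikes. The clay panel in the rack is at top (338,169) / side (327,245); the orange look-alike stands free at (348,129). I choose the brown easel and the panel in the rack's far slot, then fit models to the masks.

```bash
sed -i 's/Rm=np.array(c\["rotation"\])/Rm=rot(c)/; s/np.array(c\["rotation"\])/rot(c)/' h.py
cat >> h.py <<'E'
def rot(c): return R.from_euler("xyz",c["rotation"],degrees=True).as_matrix()
def box(x0,x1,y0,y1,z0,z1): return np.array([[x,y,z] for x in(x0,x1) for y in(y0,y1) for z in(z0,z1)])/1000.
def w(P,x,y,yaw,z=0): 
    return P@R.from_euler("z",yaw,degrees=True).as_matrix().T+[x,y,z]
def render(n,boxes,c,pose,S=4):
    m=np.zeros((384*S,512*S),np.uint8)
    for b in boxes:
        h=cv2.convexHull((proj(n,w(b,*pose),c)*S+S/2-.5).round().astype(np.int32)); cv2.fillConvexPoly(m,h,1)
    return cv2.resize(m*255,(512,384),interpolation=cv2.INTER_AREA)/255.
EASEL=[box(-60,75,-75,75,0,18),box(51,61,-75,75,18,30),box(-9,8,-67,-57,18,50),box(-9,8,57,67,18,50),
 box(0,100,-55,-45,37,47),box(0,100,45,55,37,47),box(93,107,-55,55,35,49)]
PANEL=[box(-5,5,-60,60,15,205)]
def fit(boxes,masks,p0):
    from scipy.optimize import minimize
    cs={n:manip.get_calibration(n) for n in masks}
    def f(p):
        q=[p0[0]+p[0]*.01,p0[1]+p[1]*.01,p0[2]+p[2]*5]; s=0
        for n,m in masks.items():
            r=render(n,boxes,cs[n],q); s+=1-np.minimum(r,m).sum()/np.maximum(r,m).sum()
        return s
    r=minimize(f,[0,0,0],method="Nelder-Mead",options=dict(initial_simplex=[[0,0,0],[2,0,0],[0,2,0],[0,0,2]],xatol=.02,fatol=1e-4))
    p=r.x; return np.array([p0[0]+p[0]*.01,p0[1]+p[1]*.01,p0[2]+p[2]*5]),r.fun
def pick(k,n,u,v):
    ms=manip.masks_of(k,n); return min(ms,key=lambda m:np.hypot(m["rect"][0]-u,m["rect"][1]-v))["pixels"].astype(float)
E
python3 - <<'E'
from h import *
t=manip.grab_frame("top"); mt=pick("easel","top",194,203); pt=pick("panel","top",338,169)
s=manip.grab_frame("side"); ms=pick("easel","side",210,194); ps=pick("panel","side",329,245)
print(atz("top",194,205,.02),atz("side",210,195,.02))
e0=atz("top",194,208,.02); p0=atz("top",338,169,.15)
for M in({"top":mt,"side":ms},{"top":mt},{"side":ms}): print("easel",fit(EASEL,M,[e0[0],e0[1],3]))
for M in({"top":pt,"side":ps},{"top":pt},{"side":ps}): print("panel",fit(PANEL,M,[p0[0],p0[1],-10]))
e,_=fit(EASEL,{"top":mt,"side":ms},[e0[0],e0[1],3]); p,_=fit(PANEL,{"top":pt,"side":ps},[p0[0],p0[1],-10])
np.save("ep.npy",[e,p])
out=[]
for n,im,(a,b,c,d) in(("top",t,(160,360,140,240)),("side",s,(170,370,160,300))):
    k=4; big=cv2.resize(im[c:d,a:b,::-1],None,fx=k*.98,fy=k*.98,interpolation=cv2.INTER_CUBIC); k*=.98
    for bx,q in((EASEL,e),(PANEL,p)):
        for B in bx:
            P=(proj(n,w(B,*q))-[a,c]+.5)*k
            for i in range(8):
                for j in(1,2,4):
                    if not i&j: cv2.line(big,tuple(P[i].astype(int)),tuple(P[i|j].astype(int)),(0,255,0),1)
    out.append(big)
big=np.vstack(out); cv2.imwrite("pics/c1.png",cv2.resize(big,None,fx=.63,fy=.63,interpolation=cv2.INTER_AREA)); print(big.shape)
E
```

```text
[0.49724965 0.21905246 0.02      ] [0.48810874 0.21634677 0.02      ]
easel (array([0.47556683, 0.22330081, 4.03717216]), np.float64(0.183219448185589))
easel (array([0.47578557, 0.22292102, 4.18505735]), np.float64(0.04086473225431764))
easel (array([0.47593604, 0.22410028, 1.56384491]), np.float64(0.13909951530020537))
panel (array([  0.57715368,  -0.2315176 , -11.80165806]), np.float64(0.23785371283855472))
panel (array([  0.57908043,  -0.23298993, -11.79208373]), np.float64(0.09847440779459016))
panel (array([  0.57569777,  -0.2315396 , -11.1589086 ]), np.float64(0.12880162319450272))Traceback (most recent call last):
  File "<stdin>", line 8, in <module>
  File "h.py", line 40, in fit
    r=minimize(f,[0,0,0],method="Nelder-Mead",options=dict(initial_simplex=[[0,0,0],[2,0,0],[0,2,0],[0,0,2]],xatol=.02,fatol=1e-4))
    res = _minimize_neldermead(fun, x0, args, callback, bounds=bounds,
                               **options)
    fxe = func(xe)
    fx = function(np.copy(x), *(wrapper_args + args))
  File "h.py", line 38, in f
    r=render(n,boxes,cs[n],q); s+=1-np.minimum(r,m).sum()/np.maximum(r,m).sum()
  File "h.py", line 27, in render
    h=cv2.convexHull((proj(n,w(b,*pose),c)*S+S/2-.5).round().astype(np.int32)); cv2.fillConvexPoly(m,h,1)
                      ~~~~^^^^^^^^^^^^^^^^
  File "h.py", line 14, in proj
    c0,f=cal(n); c=c or c0
         ~~~^^^
  File "h.py", line 5, in cal
    c=manip.get_calibration(n); f=192/np.tan(np.radians(c["fov_y"]/2)); return c,f
ValueError: time passes only in moves, steps and waits
```

```bash
python3 - <<'E'
s=open('h.py').read()
s=s.replace('''    c=manip.get_calibration(n); f=192''','''    c=c or manip.get_calibration(n); f=192''').replace("def cal(n):","def cal(n,c=None):").replace("c0,f=cal(n); c=c or c0","c,f=cal(n,c)")
open('h.py','w').write(s)
E
python3 - <<'E'
from h import *
t=manip.grab_frame("top"); s=manip.grab_frame("side")
e=[.4757,.2232,4];p=[.577,-.232,-11.6]
out=[]
for n,im,(a,b,c,d) in(("top",t,(160,360,145,235)),("side",s,(170,370,170,300))):
    k=2.6; big=cv2.resize(im[c:d,a:b,::-1],None,fx=k,fy=k,interpolation=cv2.INTER_CUBIC); C=manip.get_calibration(n)
    for bx,q in((EASEL,e),(PANEL,p)):
        for B in bx:
            P=(proj(n,w(B,*q),C)-[a,c]+.5)*k
            for i in range(8):
                for j in(1,2,4):
                    if not i&j: cv2.line(big,tuple(P[i].astype(int)),tuple(P[i|j].astype(int)),(0,255,0),1)
    out.append(big)
cv2.imwrite("pics/c1.png",np.vstack(out))
o=manip.get_obs(); print(o["time_s"],o["position"],o["eef_rot"],o["finger_gap"],o["ft_force"])
E
```

```text
1.8 [0.1225526  0.53614211 0.21861446] [-1.79997063e+02 -7.79376482e-04  1.67121052e+02] 0.9988474251296994 [ 0.11627105 -0.30091522  0.48817628]
```

View pics/c1.png

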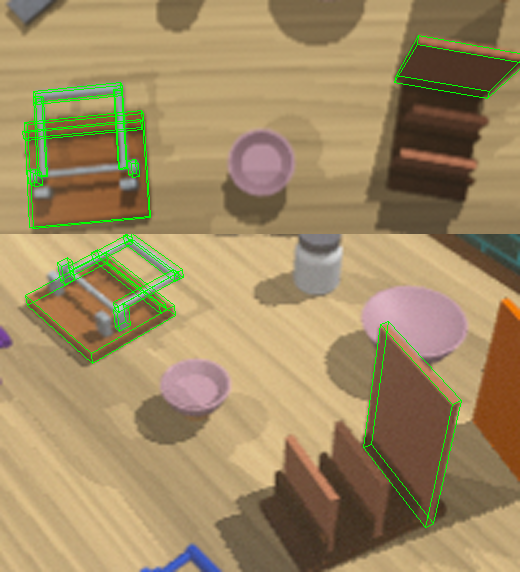

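The overlay confirms the choice: the model lines lie on the brown easel (crop (85,170)) and the clay panel in the far slot ((460,65) top view, (415,425) side view). I move above the stay bar.

```bash
python3 -m jog '[[[0.4,0.045,-0.031,0,0,0,-7.3],[0.4,0.045,-0.031,0,0,0,-7.3],[0.4,0.045,-0.031,0,0,0,-7.3],[0.4,0.045,-0.031,0,0,0,-7.3],[0.4,0.045,-0.031,0,0,0,-7.3]]]'; python3 -m jog '[[[0.4,0.045,-0.031,0,0,0,-7.3],[0.4,0.045,-0.031,0,0,0,-7.3],[0.4,0.045,-0.031,0,0,0,-7.3],[0.4,0.045,-0.031,0,0,0,-7.3],[0.4,0.048,-0.031,0,0,0,-7.3]]]'
python3 -m jog '[[[0.4,0,0,0,0,0,0],[0.4,0,0,0,0,0,0],[0.4,0,0,0,0,0,0],[0.4,0,0,0,0,0,0],[0.4,0,0,0,0,0,0]]]'
python3 - <<'E'
from h import *
C=manip.get_calibration("wrist"); im=save("wrist","w1.png")
print(C)
for k in("stay","easel","stay_bar"):print(k,[(round(m["confidence"],2),np.round(m["rect"]).tolist()) for m in manip.masks_of(k,"wrist")])
o=manip.get_obs(); print(o["time_s"],o["joints"],o["finger_gap"])
e=[.4757,.2232,4]
print(proj("wrist",w(np.array([[.1,-.055,.042],[.1,0,.042],[.1,.055,.042],[0,0,.042],[.075,-.075,.018],[.075,.075,.018]]),*e),C))
E
```

```text
time_s: 2.3
position: [0.3299, 0.393, 0.2188]
eef_rot: [180.0, -0.0, 130.3]
ft_force: [0.2, 0.9, 0.3]
finger_gap: 0.622
grip_force: 0.0
time_s: 2.8
position: [0.5367, 0.2522, 0.2187]
eef_rot: [180.0, -0.0, 93.8]
ft_force: [-0.1, 1.1, 0.4]
finger_gap: 0.301
grip_force: 0.0
time_s: 3.3
position: [0.5345, 0.2545, 0.2189]
eef_rot: [180.0, -0.0, 94.2]
ft_force: [0.1, 0.2, -0.6]
finger_gap: 0.301
grip_force: 0.0
{'fov_y': 63.19787390522297, 'cx': 254.61897009729793, 'cy': 195.12409083790848, 'k1': -0.04034436177928748, 'origin': array([0.52994199, 0.31942473, 0.38610674]), 'rotation': array([ 1.66252326e+02, -4.83865707e-02,  4.14153636e+00])}
stay [(0.93, [46.0, 163.0, 92.0, 103.0]), (0.87, [248.0, 202.0, 99.0, 93.0]), (0.48, [225.0, 199.0, 145.0, 126.0])]
easel [(0.64, [226.0, 198.0, 147.0, 122.0]), (0.56, [46.0, 157.0, 93.0, 134.0])]
stay_bar [(0.73, [46.0, 161.0, 92.0, 105.0]), (0.6, [245.0, 200.0, 102.0, 94.0])]
3.5 [2.08995681e+01 2.44675457e+01 8.81497318e+01 7.93617648e-04
 6.73755604e+01 1.67412540e+01] 0.30097986148134687
[[287.12680918 246.85133216]
 [288.47421575 202.02069758]
 [289.86145796 153.74631427]
 [200.91876486 201.82595223]
 [265.17174145 253.92644165]
 [266.5296928  134.18132887]]
```

View pics/w1.png

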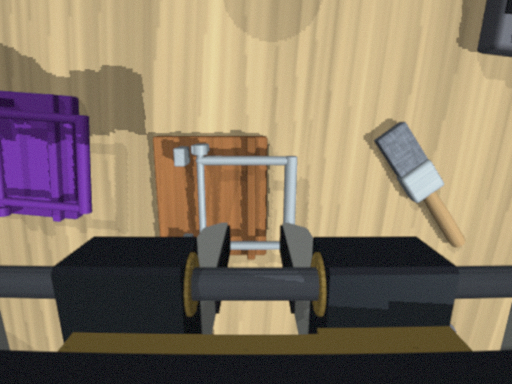

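The wrist view shows the stay bar at columns 289–292, rows 157–248, within 2 px of the model. I align and descend.

```bash
python3 -m jog '[[[0.4,0.0215,-0.012,0,0,0,0],[0.4,0.0215,-0.0123,0,0,0,0],[0.4,0,0,-0.04,0,0,0],[0.4,0,0,-0.04,0,0,0],[0.4,0,0,-0.03,0,0,0]]]';python3 -m jog '[[[0.4,0,0,-0.02,0,0,0],[0.4,0,0,0,0,0,0],[0.4,0,0,0,0,0,0],[0.4,0,0,0,0,0,0],[0.4,0,0,0,0,0,0]]]'
```

```text
time_s: 4.0
position: [0.5774, 0.2291, 0.1064]
eef_rot: [-179.9, 0.0, 94.1]
ft_force: [0.0, -0.1, -0.4]
finger_gap: 0.3
grip_force: 0.0
time_s: 4.5
position: [0.5788, 0.2297, 0.0901]
eef_rot: [179.9, -0.0, 94.1]
ft_force: [0.3, 0.0, -1.2]
finger_gap: 0.3
grip_force: 0.0
```

```bash
python3 -m jog '[[[0.4,-0.002,0,-0.02,0,0,0],[0.4,0,0,-0.02,0,0,0],[0.4,0,0,-0.015,0,0,0],[0.4,0,0,-0.008,0,0,0],[0.4,0,0,0,0,0,0]]]'; python3 -m jog '[[[1,0,0,0,0,0,0],[1,0,0,0,0,0,0],[1,0,0,0,0,0,0],[1,0,0,0,0,0,0],[1,0,0,0,0,0,0]]]'
```

```text
time_s: 5.0
position: [0.5759, 0.2293, 0.025]
eef_rot: [-179.9, 0.0, 94.1]
ft_force: [0.0, 0.2, 0.6]
finger_gap: 0.301
grip_force: 0.0
time_s: 5.5
position: [0.576, 0.2296, 0.0264]
eef_rot: [-180.0, -0.0, 94.1]
ft_force: [-5.3, -0.3, 6.8]
finger_gap: 0.136
grip_force: 30.0
```

```bash
python3 -m jog '[[[1,-0.0017,0,0.0182,0,0,0],[1,-0.005,-0.0003,0.0176,0,0,0],[1,-0.0081,-0.0006,0.0164,0,0,0],[1,-0.011,-0.0008,0.0147,0,0,0],[1,-0.0134,-0.0009,0.0124,0,0,0]]]'
```

```text
time_s: 6.0
position: [0.5406, 0.2272, 0.1083]
eef_rot: [179.4, -0.1, 94.1]
ft_force: [11.5, -2.6, 6.3]
finger_gap: 0.137
grip_force: 30.0
```

```bash
python3 -m jog '[[[1,-0.0155,-0.0011,0.0098,0,0,0],[1,-0.017,-0.0012,0.0068,0,0,0],[1,-0.018,-0.0013,0.0036,0,0,0],[1,-0.0183,-0.0013,0.0002,0,0,0],[1,0,0,0,0,0,0]]]'
```

```text
time_s: 6.5
position: [0.4682, 0.2225, 0.1281]
eef_rot: [179.8, -0.1, 94.1]
ft_force: [-2.0, -0.6, 16.1]
finger_gap: 0.143
grip_force: 30.0
```

```bash
python3 -m jog '[[[1,-0.009,-0.0006,-0.001,0,0,0],[1,-0.008,-0.0006,-0.002,0,0,0],[1,0,0,0,0,0,0],[0.4,0,0,0,0,0,0],[0.3,0,0,0,0,0,0]]]'; python3 -m jog '[[[0.2,0,0,0,0,0,0],[0.2,0,0,0.005,0,0,0],[0.2,0,0,0.03,0,0,0],[0.2,0,0,0.05,0,0,0],[0.2,0,0,0.05,0,0,0]]]'
python3 - <<'E'
from h import *
save("side","s2.png")
C=manip.get_calibration("side")
th=1.833; e=[.4757,.2232,4]
P=w(np.array([[.1*np.cos(th),y,.042+.1*np.sin(th)] for y in(-.055,0,.055)]),*e); print(proj("side",P,C))
for k in ("stay","panel"):print([(round(m["confidence"],2),np.round(m["rect"]).tolist()) for m in manip.masks_of(k,"side")])
E
python3 -c "
import cv2;i=cv2.imread('pics/s2.png')[120:300,120:380];cv2.imwrite('pics/s2c.png',cv2.resize(i,None,fx=3,fy=3))"
```

```text
time_s: 7.0
position: [0.4514, 0.2208, 0.1229]
eef_rot: [179.9, -0.0, 94.1]
ft_force: [0.0, 0.4, -0.2]
finger_gap: 0.264
grip_force: 0.0
time_s: 7.5
position: [0.4507, 0.2205, 0.259]
eef_rot: [-179.9, 0.0, 94.1]
ft_force: [0.7, 1.0, -0.6]
finger_gap: 0.402
grip_force: 0.0
[[205.8827508  179.3099364 ]
 [195.71338608 171.26600625]
 [186.08257046 163.64590625]]
[(0.8, [152.0, 208.0, 44.0, 28.0]), (0.62, [239.0, 319.0, 57.0, 57.0]), (0.49, [199.0, 181.0, 27.0, 36.0])]
[(0.83, [329.0, 244.0, 40.0, 81.0]), (0.68, [371.0, 233.0, 40.0, 73.0])]
```

View pics/s2c.png

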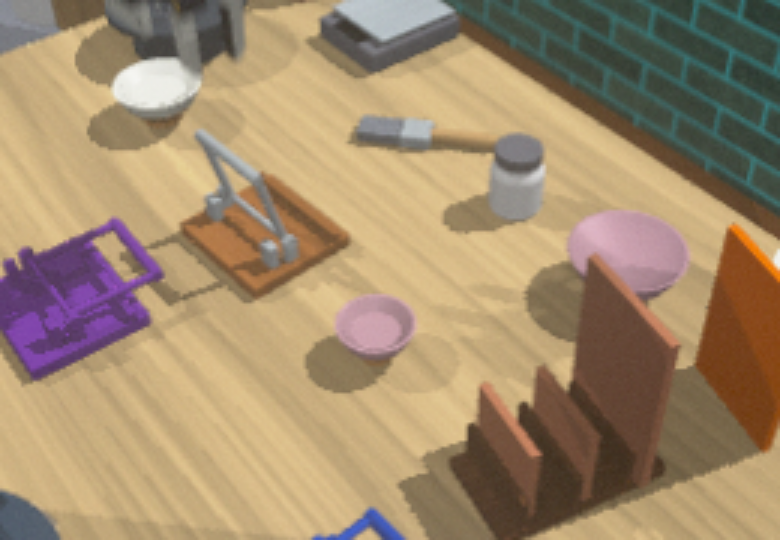

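The picture shows the stay leaning back on its stop (bar ends at full-image (187,164)–(208,180), as predicted at 1.83 rad), with the panel untouched. Now I go above the panel.

```bash
python3 -m jog '[[[0,0.0126,-0.044,0.02,0,0,-1.6],[0,0.0126,-0.045,0.01,0,0,-1.6],[0,0.0126,-0.045,0,0,0,-1.6],[0,0.0126,-0.045,0,0,0,-1.6],[0,0.0126,-0.045,0,0,0,-1.6]]]'; python3 -m jog '[[[0,0.0126,-0.045,0,0,0,-1.6],[0,0.0126,-0.045,0,0,0,-1.6],[0,0.0126,-0.045,0,0,0,-1.6],[0,0.0126,-0.045,0,0,0,-1.6],[0,0.0126,-0.045,0,0,0,-1.6]]]'; python3 -m jog '[[[0,0,0,0,0,0,0],[0,0,0,0,0,0,0],[0,0,0,0,0,0,0],[0,0,0,0,0,0,0],[0,0,0,0,0,0,0]]]'
python3 - <<'E'
from h import *
C=manip.get_calibration("wrist"); im=save("wrist","w2.png")
for k in("panel","rack"):print(k,[(round(m["confidence"],2),np.round(m["rect"]).tolist()) for m in manip.masks_of(k,"wrist")])
print(proj("wrist",w(np.array([[-.005,-.06,.205],[.005,-.06,.205],[-.005,.06,.205],[.005,.06,.205]]),.577,-.232,-11.6),C))
E
```

```text
time_s: 8.15
position: [0.5138, -0.0051, 0.2861]
eef_rot: [-179.9, -0.0, 86.1]
ft_force: [0.6, 0.2, 0.0]
finger_gap: 0.499
grip_force: 0.0
time_s: 8.65
position: [0.5769, -0.2301, 0.2857]
eef_rot: [-179.9, -0.0, 78.0]
ft_force: [1.3, 0.8, 0.2]
finger_gap: 0.503
grip_force: 0.0
time_s: 9.15
position: [0.5772, -0.2273, 0.2875]
eef_rot: [180.0, 0.0, 78.2]
ft_force: [0.0, 0.7, -0.0]
finger_gap: 0.497
grip_force: 0.0
panel [(0.94, [387.0, 185.0, 91.0, 100.0]), (0.69, [256.0, 196.0, 15.0, 135.0])]
rack [(0.81, [217.0, 174.0, 123.0, 81.0])]
[[249.66014361 271.17119015]
 [261.04638364 271.11602954]
 [248.31486504 131.80694853]
 [261.03587438 131.74201797]]
```

View pics/w2.png

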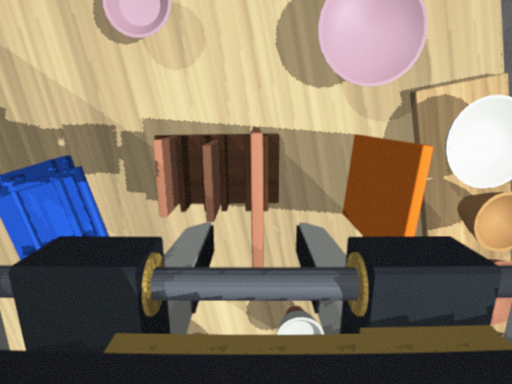

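The panel's top edge lies at columns 251–263 from row 130 down, within 2 px of the model and central between the fingers. I descend and grip.

```bash
python3 -m jog '[[[0,0.001,-0.003,-0.03,0,0,0],[0,0,0,-0.03,0,0,0],[0,0,0,-0.03,0,0,0],[0,0,0,-0.027,0,0,0],[0,0,0,0,0,0,0]]]'; python3 -m jog '[[[1,0,0,0,0,0,0],[1,0,0,0,0,0,0],[1,0,0,0,0,0,0],[1,0,0,0,0,0,0],[1,0,0,0,0,0,0]]]'
```

```text
time_s: 9.8
position: [0.5765, -0.2303, 0.167]
eef_rot: [-179.7, -0.1, 78.1]
ft_force: [0.4, 1.0, 0.3]
finger_gap: 0.5
grip_force: 0.0
time_s: 10.3
position: [0.5783, -0.2313, 0.1709]
eef_rot: [180.0, 0.0, 78.1]
ft_force: [0.0, 1.1, -0.3]
finger_gap: 0.117
grip_force: 0.0
```

```bash
python3 -m jog '[[[1,0,0,0,0,0,0],[1,0,0,0,0,0,0],[1,0,0,0.005,0,0,0],[1,0,0,0.01,0,0,0],[1,0,0,0.01,0,0,0]]]'
```

```text
time_s: 10.8
position: [0.578, -0.2312, 0.1958]
eef_rot: [-180.0, -0.0, 78.1]
ft_force: [-0.6, 0.2, -4.3]
finger_gap: 0.103
grip_force: 30.0
```

```bash
python3 -m jog '[[[1,0,0,0.02,0,0,0],[1,0,0,0.03,0,0,0],[1,0,0,0.035,0,0,0],[1,0,0,0.035,0,0,0],[1,0,0,0.02,0,0,0]]]'; python3 -m jog '[[[1,-0.004,0.015,0,0,0,0.5],[1,-0.008,0.03,0,0,0,1.07],[1,-0.008,0.03,0,0,0,1.07],[1,-0.008,0.03,0,0,0,1.07],[1,-0.008,0.03,0,0,0,1.07]]]'
```

```text
time_s: 11.3
position: [0.5785, -0.2314, 0.3392]
eef_rot: [179.8, 0.1, 78.1]
ft_force: [0.3, -0.0, -3.8]
finger_gap: 0.105
grip_force: 30.0
time_s: 11.8
position: [0.5408, -0.0943, 0.3343]
eef_rot: [-179.9, -0.0, 83.0]
ft_force: [0.2, 0.3, -4.3]
finger_gap: 0.105
grip_force: 30.0
```

```bash
python3 -m jog '[[[1,-0.0085,0.033,0,0,0,1.13],[1,-0.0085,0.033,0,0,0,1.13],[1,-0.0085,0.033,0,0,0,1.13],[1,-0.0085,0.033,0,0,0,1.13],[1,-0.0085,0.033,0,0,0,1.13]]]'; python3 -m jog '[[[1,-0.0085,0.033,0,0,0,1.13],[1,-0.0085,0.033,0,0,0,1.13],[1,-0.0085,0.033,0,0,0,1.13],[1,-0.0085,0.033,0,0,0,1.13],[1,-0.008,0.02,0,0,0,1.13]]]';python3 -m jog '[[[1,0,0,0,0.23,-3.1,0],[1,0,0,0,0.45,-6.15,0],[1,0,0,0,0.45,-6.15,0],[1,0,0,0,0.23,-3.1,0],[1,0,0,0,0,0,0]]]'
```

```text
time_s: 12.3
position: [0.498, 0.0705, 0.3345]
eef_rot: [-179.9, -0.0, 88.6]
ft_force: [-0.3, -0.3, -4.0]
finger_gap: 0.105
grip_force: 30.0
time_s: 12.8
position: [0.4558, 0.2229, 0.3344]
eef_rot: [-179.9, -0.0, 94.4]
ft_force: [-0.7, 0.1, -4.9]
finger_gap: 0.104
grip_force: 30.0
time_s: 13.3
position: [0.4554, 0.2208, 0.3343]
eef_rot: [161.5, 0.0, 94.3]
ft_force: [-0.1, 0.1, -3.8]
finger_gap: 0.105
grip_force: 30.0
```

Run:
```python
from h import *
im=save("side","s3.png"); C=manip.get_calibration("side")
ps=pick("panel","side",215,150).astype(bool); ys,xs=np.nonzero(ps); print(xs.min(),xs.max(),ys.min(),ys.max())
cv2.imwrite("pics/s3c.png",cv2.resize(im[60:260,120:380,::-1],None,fx=3,fy=3))
o=manip.get_obs(); print(o["time_s"],o["position"],o["eef_rot"],o["joints"])
T=R.from_euler("xyz",o["eef_rot"],degrees=True).as_matrix(); p=np.array(o["position"])
cs=[p+T@np.array([a,b,c]) for a in(-.06,.06) for b in(-.005,.005) for c in(-.034,.156)]
print(proj("side",cs,C).round(1).tolist())
E=R.from_euler("z",4.2,degrees=True).as_matrix(); print("foot easel",E.T@(p+T@[0,0,.156]-[.476,.2235,0]), "axis",E.T@T[:,2],E.T@T[:,1])
```

```text
185 219 108 160
13.4 [0.45680368 0.22085941 0.334889  ] [1.61594612e+02 2.90471177e-03 9.42300413e+01] [ 23.88140501   1.22559048 103.08346727  -7.1574489   58.49200323
  22.47178764]
[[196.7, 116.1], [219.2, 161.3], [199.4, 113.9], [221.5, 159.2], [172.6, 100.9], [196.6, 145.2], [175.2, 98.8], [198.9, 143.3]]
foot easel [ 0.029917   -0.00120927  0.18686897] axis [ 3.15738254e-01  1.17444094e-04 -9.48846321e-01] [9.48846184e-01 5.13504975e-04 3.15738272e-01]
```

View pics/s3c.png

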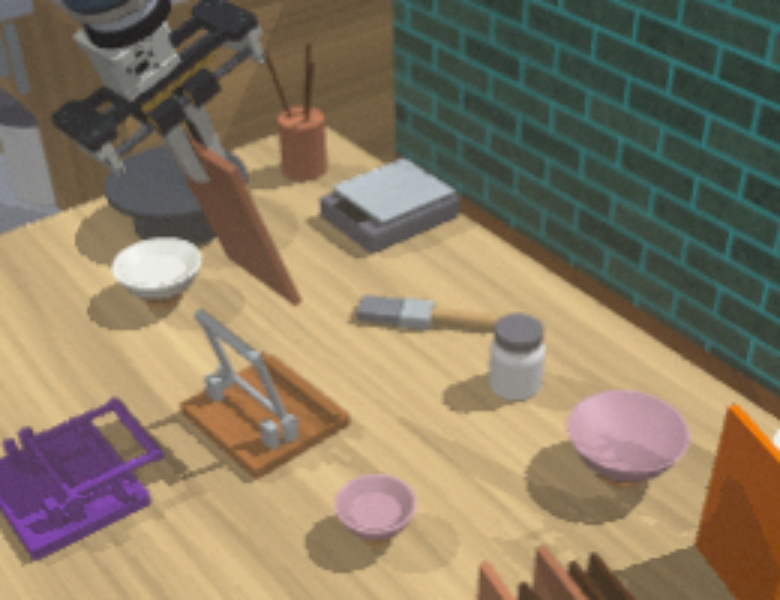

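The tilted panel's near foot corner is at full-image (219,160), as predicted, so it is held well, with its foot 30 mm ahead of the hinge. I lower it.

```bash
python3 -m jog '[[[1,0,0,-0.025,0,0,0],[1,0,0,-0.035,0,0,0],[1,0,0,-0.035,0,0,0],[1,0,0,-0.03,0,0,0],[1,0,0,-0.015,0,0,0]]]'; python3 -m jog '[[[1,0,0,-0.006,0,0,0],[1,0,0,-0.004,0,0,0],[1,0,0,-0.003,0,0,0],[1,0,0,-0.003,0,0,0],[1,0,0,0,0,0,0]]]'
```

```text
time_s: 13.9
position: [0.4566, 0.2201, 0.1922]
eef_rot: [161.8, 0.1, 94.2]
ft_force: [-0.4, -0.4, -3.9]
finger_gap: 0.106
grip_force: 30.0
time_s: 14.4
position: [0.4577, 0.2208, 0.1795]
eef_rot: [161.4, -0.0, 94.2]
ft_force: [-0.9, -0.2, -3.6]
finger_gap: 0.104
grip_force: 30.0
```

```bash
python3 -m jog '[[[1,0,0,-0.003,0,0,0],[1,0,0,-0.002,0,0,0],[1,0,0,-0.002,0,0,0],[1,0,0,-0.001,0,0,0],[1,0,0,0,0,0,0]]]'; python3 -m jog '[[[1,0,0,-0.001,0,0,0],[1,0,0,-0.001,0,0,0],[1,0,0,-0.001,0,0,0],[1,0,0,-0.001,0,0,0],[1,0,0,0,0,0,0]]]'
```

```text
time_s: 14.9
position: [0.4576, 0.2207, 0.1712]
eef_rot: [161.5, 0.0, 94.2]
ft_force: [0.1, 0.4, -4.4]
finger_gap: 0.104
grip_force: 30.0
time_s: 15.4
position: [0.4577, 0.2208, 0.1674]
eef_rot: [161.4, -0.0, 94.2]
ft_force: [-0.9, -0.5, -2.0]
finger_gap: 0.106
grip_force: 30.0
```

Contact begins (load is coming off); one more millimetre, then look.

```bash
python3 -m jog '[[[1,0,0,-0.001,0,0,0],[1,0,0,0,0,0,0],[1,0,0,0,0,0,0],[1,0,0,0,0,0,0],[1,0,0,0,0,0,0]]]'
python3 - <<'E'
from h import *
im=save("side","s4.png")
cv2.imwrite("pics/s4c.png",cv2.resize(im[110:230,140:270,::-1],None,fx=5,fy=5))
E
```

```text
time_s: 15.9
position: [0.4579, 0.221, 0.1672]
eef_rot: [161.4, -0.0, 94.2]
ft_force: [-5.2, 0.1, 7.7]
finger_gap: 0.104
grip_force: 30.0
```

View pics/s4c.png

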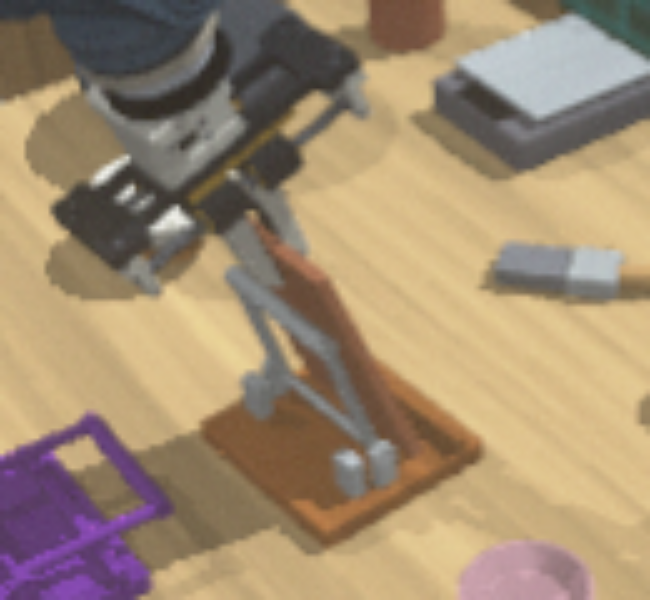

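The foot stands on the ledge at crop (410,450), behind the lip, and the panel's back is just in front of the stay bar. I release slowly and retreat along the panel.

```bash
python3 -m jog '[[[0.7,0,0,0,0,0,0],[0.65,0,0,0,0,0,0],[0.6,0,0,0,0,0,0],[0.5,0,0,0,0,0,0],[0.4,0,0,0,0,0,0]]]'; python3 -m jog '[[[0.3,0,0,0,0,0,0],[0.3,0,0,0,0,0,0],[0.3,0,0,0,0,0,0],[0.3,0,0,0,0,0,0],[0.3,0,0,0,0,0,0]]]'
```

```text
time_s: 16.45
position: [0.4578, 0.2208, 0.1664]
eef_rot: [161.4, -0.0, 94.2]
ft_force: [-0.7, 0.5, -0.1]
finger_gap: 0.279
grip_force: 0.0
time_s: 16.95
position: [0.4577, 0.2208, 0.1663]
eef_rot: [161.4, -0.0, 94.2]
ft_force: [-0.2, 0.8, -0.8]
finger_gap: 0.35
grip_force: 0.0
```

```bash
python3 -m jog '[[[0.3,-0.003,0,0.01,0,0,0],[0.3,-0.006,0,0.02,0,0,0],[0.3,-0.01,0,0.03,0,0,0],[0.3,-0.013,0,0.04,0,0,0],[0.3,-0.013,0,0.04,0,0,0]]]'
python3 - <<'E'
from h import *
im=save("side","s5.png")
t=manip.grab_frame("top")
a=cv2.resize(im[130:230,140:270,::-1],None,fx=4.5,fy=4.5); b=cv2.resize(t[150:250,150:220,::-1],None,fx=3,fy=4.5)
cv2.imwrite("pics/s5c.png",np.hstack([a,b]))
C=manip.get_calibration("side")
for xf,al in((.03,20),(.025,18)):
    A=np.radians(al);u=np.array([-np.sin(A),0,np.cos(A)]);n=np.array([np.cos(A),0,np.sin(A)])
    f=np.array([xf,0,.0197]);print(xf,al,proj("side",w(np.array([f+u*.19+[0,-.06,0],f+u*.19+[0,.06,0],f+[0,-.06,0]]),.476,.2235,4.2),C).round(1).tolist())
E
```

```text
time_s: 17.45
position: [0.4116, 0.2205, 0.3083]
eef_rot: [161.5, -0.0, 94.2]
ft_force: [0.4, 0.5, 0.8]
finger_gap: 0.348
grip_force: 0.0
0.03 20 [[202.6, 165.7], [180.4, 148.9], [223.6, 200.1]]
0.025 18 [[202.9, 165.0], [180.6, 148.2], [222.5, 200.8]]
```

View pics/s5c.png

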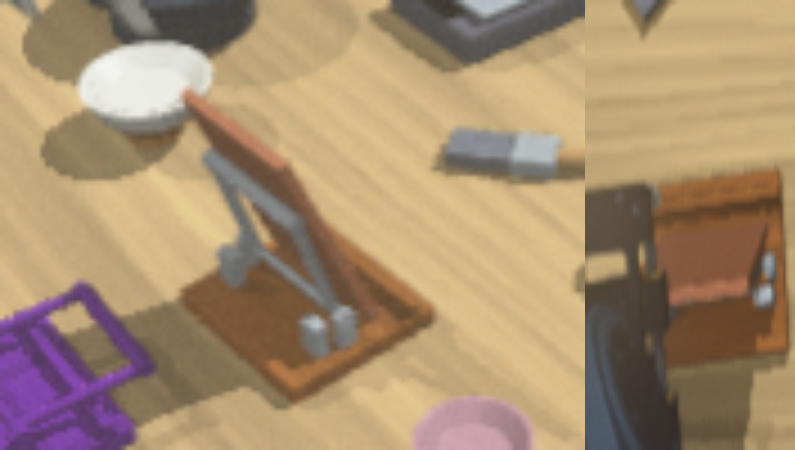

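The panel leans on the stay: top corners at (203,167) and (182,151) and near foot corner at (223,201), all matching the expected 20° lean. I let it settle and hand in.

```bash
python3 -m jog '[[[0.3,0,0,0,0,0,0],[0.3,0,0,0,0,0,0],[0.3,0,0,0,0,0,0],[0.3,0,0,0,0,0,0],[0.3,0,0,0,0,0,0]]]'; python3 -c "
from station import manip
print(manip.sign_off())"
```

```text
time_s: 18.05
position: [0.4126, 0.2206, 0.3057]
eef_rot: [161.5, 0.0, 94.2]
ft_force: [-0.1, -0.5, -0.1]
finger_gap: 0.346
grip_force: 0.0
the job is handed in; nothing more can be done
None
```

I handed the job in at about 18 s: the stay is back on its stop and the panel stands on the ledge, leaning about 20° against it; the hand-in returned no verdict.

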